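# Hang the utensil caddy on the rack's slotted rail

## Task

Hang the small green caddy about midway along the slotted rail on the end of the steel rack: tilt it front-up so that its orange tongue goes into the groove, rotate it down, and press its foot in past the spring catch so that it hangs upright, flat against the rail and locked, then let go. The rail can stand a little further in or out than it is reported, so feel for it and push gently (never above 25 N on the rail), and leave everything else where it is.

Things in the scene. Friction and masses are not known exactly. Their poses are not given: they have to be found in the camera images.
- caddy: Loose green open-topped bin, 0.14 to 0.28 kg, upright on the counter. Origin: centre of its underside; x to its rear (tongue side), z up. Outside 90 mm in x (-45 to 45), 46 mm in y, 70 mm high; flat 3 mm side walls, to be gripped across y; front and rear walls 5 mm thick reach down to z=0 as feet; floor underside z=6 mm, floor top 9 mm. Only the tongue stands above z=70 mm.
- tongue_tip (a point): Top of the orange L-shaped tongue, caddy frame (51.3, 0, 87.5) mm, axes as the caddy. The tongue is 40 mm wide in y: a level web (z 66.5 to 70 mm) runs back from the rear face x=45 to x=53 mm; its end (x 49.5 to 53 mm) turns up to z=87.5 mm. In all 21 mm high: too tall for the groove's mouth when level.
- rack: Fixed two-level steel rack, a slotted rail across its end. Origin on the counter under the middle of the rail's front face at nominal setting; x points into rail and rack, y along the rail, z up. Shelves x 60 to 360, y -110 to 110 mm, tops at z=77 and 195 mm; posts and side wires to 208 mm. Caddy seated: axes as the rack's, its origin at z=133.5 mm, 45 mm before the rail's true face.
- groove (a point): Middle of the sill (lower edge of the rail's mouth) at nominal setting, rack frame (0, 0, 200) mm, axes as the rack. The whole rail with groove and catch is set in or out along x by an unreported amount, up to 6 mm either way, and stays there: feel for it. Rail: y -75 to 75, z 100 to 227 mm; front sheet 3 mm thick, x 0 to 3 mm from the true face; mouth open z 200 to 216 mm.
- lip (a point): Lower edge of the lip above the mouth, at nominal setting, rack frame (0, 0, 216) mm. The 3 mm thick lip spans z 216 to 227 mm. Cavity behind sheet and lip: x 3 to 24 mm, open far below the sill and up to z=224 mm under the cap. Tilted front-up by about 40 degrees the tongue enters, moving along its own upturned part. Seated: web on the sill, upturned part behind the lip.
- catch_bar (a point): Axis of the black spring catch bar at nominal setting, rack frame (-9.5, 0, 130.5) mm: 10 mm thick, y -64 to 64 mm, its top 2 mm above the seated foot's underside. Rotating down, the rear foot meets it about 0.2 rad front-up; the weight does not pass it. Some 4 to 8 N pushed level on the caddy's lower front drives the bar down and inward until the foot snaps in behind it and stays.
- drawer (a joint): Slim drawer under the rack, on the side of the rack's +y (round knob), 0 = shut, m; to stay shut.
- pot: Bystander: brown ceramic pot with lid, 124 mm wide, 112 mm high, on the upper shelf. Origin under its centre.
- canister: Bystander: clear acrylic canister with grey screw cap, 76 mm wide, 105 mm high, on the upper shelf. Origin under its centre.
- dish_a: Bystander: white dish, 110 mm wide, 35 mm high, on the lower shelf. Origin under its centre.
- dish_b: Bystander: white dish, 110 mm wide, 35 mm high, on the lower shelf. Origin under its centre.
- scraper: Bystander: silicone scraper lying on the counter, 240 mm long (x -130 to 110 mm), 12 mm high, up to 52 mm wide.
- mug: Bystander: blue mug, 80 mm wide, 90 mm high, handle to its +y, on the counter. Origin under its centre.
- jar: Bystander: amber jar with cap, 60 mm wide, 110 mm high, on the counter. Origin under its centre.
There are look-alikes about, which are no part of the job. Of the things that look like the caddy, take the one that is nearest to the robot's base at the start.

How it is judged:
On the way:
1. the caddy is tilted front-up by more than 0.15 rad with its tongue tip through the mouth of the groove, between sill and lip (x of tongue_tip in the frame of rack between 0.006 and 0.032 m and z of tongue_tip in the frame of rack between 0.198 and 0.226 m and angle between caddy's own z axis and vertical above 0.15 rad), for 0.1 s.
At the end, for the whole second after the job is handed in: Caddy released, at rest on the rail: upright within 0.07 rad, square to it within 0.08 rad, underside 133.5 mm up within 4 mm, origin 34 to 56 mm before the rack's origin plane (rear on the rail), within 35 mm of the rail's middle; drawer shut (10 mm); bystanders within 20 mm of their starts (angle between caddy's own z axis and vertical below 0.07 rad and angle between the x axis of caddy and the x axis of rack, either way round below 0.08 rad and z of caddy in the frame of rack between 0.1295 and 0.1375 m and y of caddy in the frame of rack between -0.035 and 0.035 m and x of caddy in the frame of rack between -0.056 and -0.034 m and contact force between caddy and rack above 0.5 N and linear speed of caddy below 0.02 m/s and value of joint drawer below 0.01 m and distance of each of pot, canister, dish_a, dish_b, scraper, mug, jar from where it was at the start of the episode below 0.02 m); the robot touches nothing.
It fails at once if the caddy is forced against the rack with more than 25 N (contact force between caddy and rack above 25 N).
It fails at once if the robot presses the rack with more than 25 N (contact force between any of the fingers, the arm and rack above 25 N).
It fails at once if a bystander is shifted by more than 20 mm or the drawer opened by more than 10 mm (distance of any of pot, canister, dish_a, dish_b, scraper, mug, jar from where it was at the start of the episode above 0.02 m or value of joint drawer above 0.01 m).
It also fails if it takes over 64 s, if anything falls off the work surface, if the arm or the gripper's body presses on something with over 40 N, if the wrist force passes 120 N, or if a joint passes its speed limit or range.

## Robot

A 6-joint arm with a two-finger parallel gripper is mounted at the origin on the work surface. World frame = base frame: x ahead of the robot, y to its left, z up, the work surface at z = 0. Lengths are in m, angles in rad, forces in N, time in s.
With the tool pointing down it reaches from about 0.3 to 0.875 m from the base axis. Payload 6.4 kg.
Tool frame: the origin (TCP) lies at the very end of the fingers, on their centre line; the grasp point (between the pads) lies 19 mm behind it; y points along the fingers, z is the direction in which the jaws open and shut, and the axes are right-handed (so a half turn about y gives the same grasp; the last joint's range is limited). The gripper opens to 88 mm and grips with 3 to 60 N. Pads are 18 mm wide; open, the fingers measure 123 mm over their backs; the gripper's body (75 mm by 187 mm) begins 45 mm behind the grasp point.
Start: joints at [1.039, 0.181, 1.607, -0, 1.354, -0.206], TCP at [0.184, 0.545, 0.239] pointing down, gripper open.
Joint ranges: [-2.99, 2.99], [-0.89, 2.07], [0.3, 2.58], [-1.14, 4.28], [0, 2.63], [-3.12, 3.12]. Speed limits (rad/s): [2.57, 2.57, 3.01, 3.14, 3.14, 3.14].

## Interface

Orientations are given as a unit quaternion [x, y, z, w].
In Python, from plant import manip gives the robot as it stands.
- The arm moves only by the shell command python3 -m inch 'ROWS'. ROWS is JSON, a list of rows, each an object of numbers: "x", "y", "z": the shift along the tool's x, y, z in mm; "rx", "ry", "rz": the turn, a rotation vector about the tool's x, y, z in rad; "grip": the finger opening in mm, from 0 to 88.1. A call has 1 to 10 rows; each row is the pose to reach, as a shift and turn from the pose measured when the call began, along the tool's axes at that moment; what a row does not reach only later rows make up. A row lasts 1/10 s, in which the tool goes at most 50 mm and 8.59 degrees, less where a joint would pass 70% of its speed; a pose out of reach is approached as far as the arm can. A call with a gripper value outside its range is refused whole. The fingers move at their own pace and stop on an object; the grip force is fixed at half the most. Time passes only in rows, so rows that repeat a pose let the fingers close. It gives the time, the measured TCP pose, the force and the opening at its end, in the units of the state.
- manip.get_state(): the state, without advancing time (a new reading comes with each control period).
- manip.get_image(name): name is "side" or "top"; returns the picture (420x560x3 uint8, red, green, blue); there is no depth.
- manip.camera_params(name): a dict with "fx", "fy", "cx", "cy" (pixels), "rvec" (rotation vector, rad) and "tvec" (3), from world to camera coordinates, as OpenCV has them. Camera axes: x right, y down, z forward; pixel columns grow to the right and rows downward; lengths in m; the calibration is good to about 2 mm. A picture is of the moment at which its call begins. camera_params takes no time and is no camera call.
- manip.close_job(): hands the job in, once; it reports no verdict.
The state is a dict: "clock": time; "q": joint angles; "qvel": joint speeds; "joint_torque": joint torques, N m; "eef_pos": TCP position; "tcp_rot": TCP orientation; "contact_force": force on the tool from outside, world axes, zero at the start; "moment": the same for the moment, N m; "opening": opening from 0.0 (shut) to 1.0 (fully open).
Only numpy, scipy, OpenCV 4.12 (cv2) and the standard library are available. Lean on these libraries where they do the work, as an engineer would, in place of code of your own. Each camera call takes 0.05 s, during which the arm holds its last target. There are 200 camera calls.

## Working session

There is one attempt and no reset: what is moved stays moved. The work goes in short steps, Python scripts to look and compute and a shell command to move; the robot and the scene stay as the last step left them, time stands still between calls to the robot, and variables do not carry over. Pictures are saved under pics/ and viewed, about 8 in all and at most 12, crops included, and the job is handed in when it is done.

```bash
ls; mkdir -p pics; python3 - <<'E'
from plant import manip
import cv2
for n in("side","top"):
    cv2.imwrite(f"pics/{n}0.png",manip.get_image(n)[:,:,::-1]); print(manip.camera_params(n))
print(manip.get_state())
E
```

```text
pics
{'fx': 510.8940112609794, 'fy': 510.8940112609794, 'cx': 273.62441651479685, 'cy': 210.12931625854088, 'rvec': array([ 2.0037926 , -0.62531126,  0.38574959]), 'tvec': array([-0.3983105 ,  0.32580253,  1.4874598 ])}
{'fx': 391.90246366766877, 'fy': 391.90246366766877, 'cx': 285.4413347798756, 'cy': 216.34173864816336, 'rvec': array([ 2.10298343, -2.13823278,  0.21499393]), 'tvec': array([0.14375542, 0.58634149, 1.44002658])}
{'clock': 0.1, 'q': array([ 1.03867113e+00,  1.81461905e-01,  1.60785484e+00,  2.20928756e-05,
        1.35382608e+00, -2.06258665e-01]), 'qvel': array([-0.00049935, -0.00062179, -0.00313971, -0.00148969,  0.00130342,
        0.00071053]), 'joint_torque': array([-3.15034213e-04, -4.34828246e+01, -3.42695689e+01,  7.02947471e-02,
        3.40446294e-02, -2.33788012e-05]), 'eef_pos': array([0.18378821, 0.54434623, 0.23792867]), 'tcp_rot': array([ 0.69824956, -0.11490865,  0.11449888, -0.69723279]), 'contact_force': array([-0.10763465, -0.01407567,  0.8715292 ]), 'moment': array([0.00683075, 0.01135068, 0.02493906]), 'opening': 1.0052381511833965}
```

View pics/top0.png

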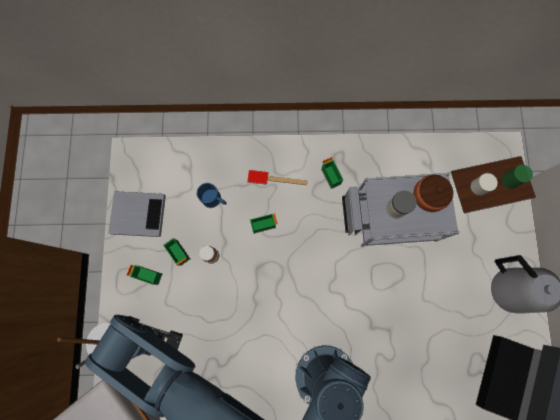

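View pics/side0.png

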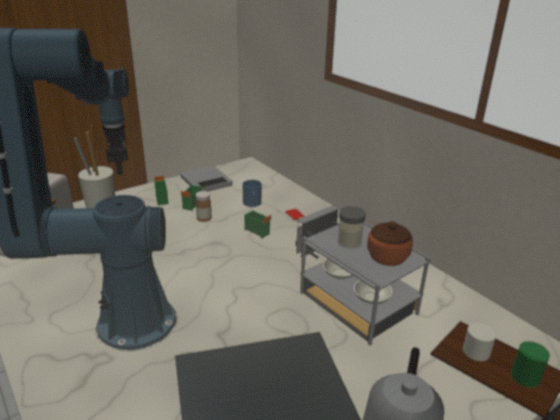

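The top view shows four green bins at about (263,223), (332,172), (177,250) and (145,274). The rack is at (405,210), with its rail on the left end at (350,212). The side view shows the bin at (257,223) and the rail at (318,228).

```bash
cat > h.py <<'E'
import numpy as np,cv2
from plant import manip
from scipy.spatial.transform import Rotation as R
def cam(n):
    p=manip.camera_params(n);K=np.array([[p['fx'],0,p['cx']],[0,p['fy'],p['cy']],[0,0,1]])
    return K,cv2.Rodrigues(p['rvec'])[0],p['tvec']
def ray(n,uv):
    K,r,t=cam(n);o=-r.T@t;d=r.T@np.linalg.solve(K,[uv[0],uv[1],1]);return o,d/np.linalg.norm(d)
def onz(n,uv,z):
    o,d=ray(n,uv);return o+d*(z-o[2])/d[2]
def proj(n,P):
    K,r,t=cam(n);c=(r@np.atleast_2d(P).T).T+t;u=(K@c.T).T;return u[:,:2]/u[:,2:]
def tri(a,b): # a top uv, b side uv
    o1,d1=ray('top',a);o2,d2=ray('side',b)
    s=np.linalg.lstsq(np.c_[d1,-d2],o2-o1,rcond=None)[0]
    p,q=o1+d1*s[0],o2+d2*s[1];return (p+q)/2,np.linalg.norm(p-q)
def blobs(im,kind,amin=15):
    h=cv2.cvtColor(im,cv2.COLOR_RGB2HSV)
    lo,hi={'green':((50,110,30),(85,255,255)),'orange':((5,170,120),(22,255,255))}[kind]
    m=cv2.inRange(h,lo,hi);c,_=cv2.findContours(m,cv2.RETR_EXTERNAL,cv2.CHAIN_APPROX_NONE)
    return [k for k in c if cv2.contourArea(k)>=amin]
E
python3 - <<'E'
from h import *
T=cv2.imread('pics/top0.png')[:,:,::-1];S=cv2.imread('pics/side0.png')[:,:,::-1]
for k in('green','orange'):
    for c in blobs(T,k,5):
        (u,v),wh,a=cv2.minAreaRect(c); p=onz('top',(u,v),.07); print('top',k,np.round((u,v),1),np.round(wh,1),round(a),p.round(3),np.hypot(*p[:2]).round(3))
    for c in blobs(S,k,5):
        (u,v),wh,a=cv2.minAreaRect(c);print('side',k,np.round((u,v),1),np.round(wh,1),round(a))
t=cv2.resize(T[150:260,225:475],None,fx=3.2,fy=3.2,interpolation=cv2.INTER_CUBIC)
s=cv2.resize(S[190:340,235:435],None,fx=4,fy=4,interpolation=cv2.INTER_CUBIC)
cv2.imwrite('pics/t1.png',t[:,:,::-1]);cv2.imwrite('pics/s1.png',s[:,:,::-1])
E
```

```text
top green [145.3 274.7] [28.1 12. ] 19 [0.376 0.653 0.07 ] 0.753
top green [175.9 251.1] [25.1 13.2] 55 [0.461 0.544 0.07 ] 0.713
top green [262.5 222.9] [13.  22.5] 75 [0.562 0.221 0.07 ] 0.604
top green [516.5 176.5] [17.4 30.9] 63 [ 0.729 -0.764  0.07 ] 1.056
top green [331.7 173.4] [24.6 13.4] 63 [ 0.753 -0.048  0.07 ] 0.754
side green [529.5 364.3] [29.8 42.8] 17
side green [161.2 191.8] [21.   8.4] 81
top orange [181.1 261.1] [ 1.4 10. ] 56 [0.424 0.523 0.07 ] 0.673
top orange [421.8 196.1] [27.3  8. ] 66 [ 0.657 -0.39   0.07 ] 0.764
top orange [326.9 160.2] [2.2 8.5] 72 [ 0.807 -0.031  0.07 ] 0.807
```

View pics/t1.png

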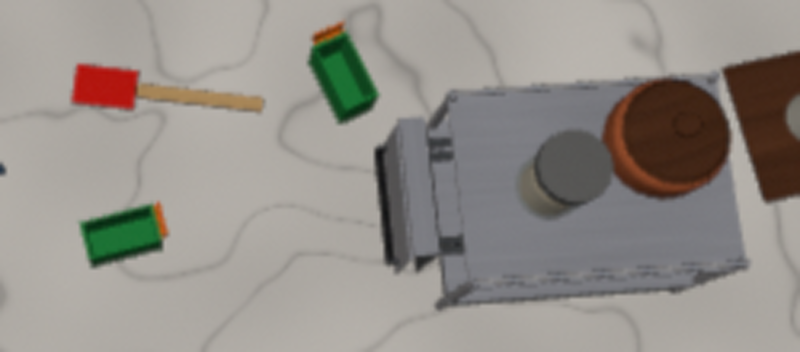

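View pics/s1.png

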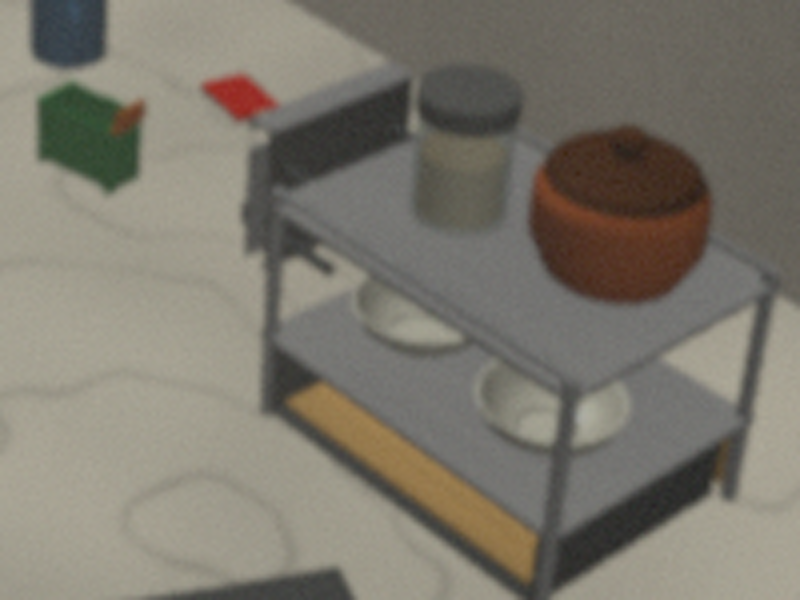

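The nearest bin is the one at top (263,223), 0.60 m from the base, with its tongue to the right (towards the rail). Next I zoom on the rail, averaging frames to cut noise.

```bash
python3 - <<'E'
from h import *
for n in('top','side'):
    a=np.mean([manip.get_image(n).astype(float) for _ in range(6)],0); np.save(f'{n}avg.npy',a)
T=np.load('topavg.npy').astype(np.uint8);S=np.load('sideavg.npy').astype(np.uint8)
def z(im,u,v,w,h,k,tick=10):
    c=cv2.resize(np.ascontiguousarray(im[v:v+h,u:u+w]),None,fx=k,fy=k,interpolation=cv2.INTER_CUBIC).copy()
    for i in range(0,w,tick): cv2.putText(c,str(u+i),(i*k,9),0,.33,(255,0,0),1); cv2.line(c,(i*k+k//2,10),(i*k+k//2,16),(255,0,0),1)
    for j in range(0,h,tick): cv2.putText(c,str(v+j),(0,j*k+9),0,.33,(0,0,255),1); cv2.line(c,(22,j*k+k//2),(28,j*k+k//2),(0,0,255),1)
    return c
A=z(T,338,180,38,60,10);B=z(S,294,200,42,60,10)
out=np.hstack([A,B]);out=cv2.convertScaleAbs(out,alpha=1.4)
cv2.imwrite('pics/z2.png',out[:,:,::-1])
E
```

```text
(no output)
```

View pics/z2.png

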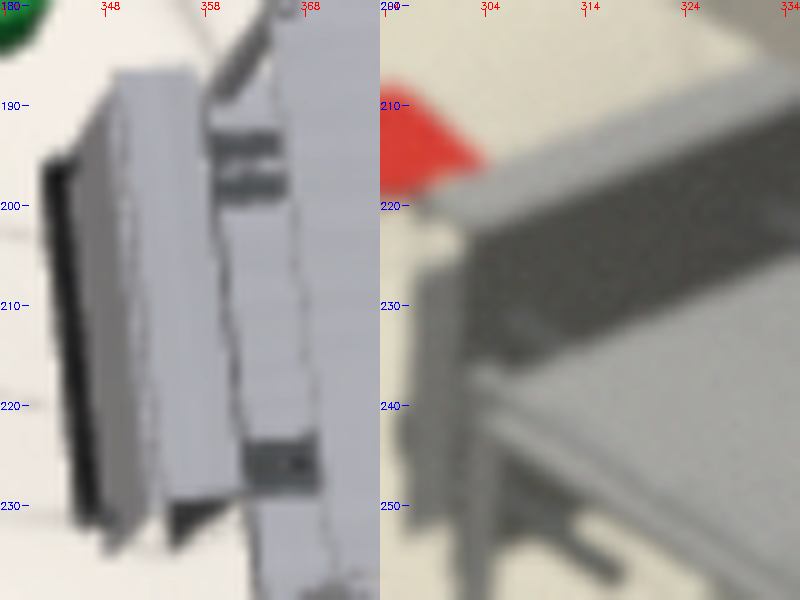

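Zoom (full-image pixels): in the top view the rail's cap corners are about (349,187), (357,186), (354,229.5) and (361.7,229), with the black catch bar to its left. In the side view the rail's end is at u≈296–302. I now fit the rack pose to the post tops and cap corners.

```bash
python3 - <<'E'
from h import *
from scipy.optimize import least_squares
t=lambda x,y:(225+x/3.2-.35,150+y/3.2-.35)
s=lambda x,y:(235+x/4-.37,190+y/4-.37)
z=lambda x,y:(338+(x-5)/10,180+(y-5)/10)
zs=lambda x,y:(294+(x-385)/10,200+(y-5)/10)
P=[('top',t(452,95),(60,110,208)),('top',t(715,76),(360,110,208)),('top',t(745,265),(360,-110,208)),
('side',s(277,200),(60,-110,208)),('side',s(570,387),(360,-110,208)),('side',s(768,280),(360,110,208))]
def W(q,X):
    c,s_=np.cos(q[2]),np.sin(q[2]);return np.array([q[0]+(c*X[0]-s_*X[1])/1e3,q[1]+(s_*X[0]+c*X[1])/1e3,X[2]/1e3])
def r(q):return np.concatenate([proj(n,W(q,X))[0]-np.array(uv) for n,uv,X in P])
f=least_squares(r,[.62,-.05,-1.6],loss='soft_l1');q=f.x;print(q);print(r(q).reshape(-1,2).round(1))
def show(n,X,m,d=0):
    X=np.array(X,float)+[d,0,0];print(n,X,proj(n,W(q,X))[0].round(1),np.round(m,1))
for X,m in [((0,75,227),z(115,72)),((27,75,227),z(193,68)),((0,-75,227),z(160,505)),((27,-75,227),z(242,497)),((-14.5,64,130),z(42,160)),((-14.5,-64,130),z(78,527)),((60,-110,77),z(255,590)),((0,-75,100),z(105,555)),((60,40,195),z(295,215)),((60,-70,195),z(322,500))]: show('top',X,m)
for X,m in [((0,-75,227),zs(420,205)),((27,-75,227),zs(470,237)),((27,75,227),zs(800,105)),((0,-75,100),zs(408,530))]: show('side',X,m)
np.save('rack.npy',q)
# caddy
for n in('top','side'):
    I=np.load(f'{n}avg.npy').astype(np.uint8); h=cv2.cvtColor(I,cv2.COLOR_RGB2HSV)
    b={'top':(240,205,290,240),'side':(240,205,278,242)}[n]
    sub=h[b[1]:b[3],b[0]:b[2]]
    for k,lo,hi in(('g',(45,70,20),(90,255,255)),('o',(2,130,90),(22,255,255))):
        m=cv2.inRange(sub,lo,hi); c=max(cv2.findContours(m,0,2)[0],key=cv2.contourArea)
        rr=cv2.minAreaRect(c);bx=cv2.boxPoints(rr)+[b[0],b[1]]; print(n,k,np.round(rr[0],1)+[b[0],b[1]],np.round(rr[1],1),round(rr[2],1),bx.round(1).tolist())
        if n=='top':print(np.array([onz(n,p,.07 if k=='g' else .0875) for p in bx]).round(4).tolist())
E
```

```text
[ 0.57328493 -0.08987002 -1.50639988]
[[-1.7 -0.2]
 [ 0.9 -0.8]
 [ 2.   1.9]
 [-4.3 -2.1]
 [-0.2  0.4]
 [ 2.8 -2.5]]
top [  0.  75. 227.] [349.2 188.7] [349.  186.7]
top [ 27.  75. 227.] [357.  188.1] [356.8 186.3]
top [  0. -75. 227.] [354.2 231.8] [353.5 230. ]
top [ 27. -75. 227.] [362.2 231.1] [361.7 229.2]
top [-14.5  64.  130. ] [341.3 198.9] [341.7 195.5]
top [-14.5 -64.  130. ] [345.1 233.3] [345.3 232.2]
top [  60. -110.   77.] [364.2 246.1] [363.  238.5]
top [  0. -75. 100.] [348.1 237.2] [348. 235.]
top [ 60.  40. 195.] [365.9 199.4] [367. 201.]
top [ 60. -70. 195.] [369.7 230.4] [369.7 229.5]
side [  0. -75. 227.] [295.5 220.3] [297.5 220. ]
side [ 27. -75. 227.] [301.3 223.8] [302.5 223.2]
side [ 27.  75. 227.] [336.6 209.3] [335.5 210. ]
side [  0. -75. 100.] [294.1 254.9] [296.3 252.5]
top g [262.4 222.9] [13.5 23.2] 75.1 [[249.4, 219.4], [271.9, 213.4], [275.3, 226.4], [252.9, 232.4]]
[[0.5765, 0.2704, 0.07], [0.5982, 0.1854, 0.07], [0.548, 0.1729, 0.07], [0.5266, 0.2573, 0.07]]
top o [274.7 218.4] [9.5 1.7] 76.0 [[272.8, 214.1], [274.4, 213.6], [276.7, 222.8], [275.1, 223.2]]
[[0.5922, 0.1816, 0.0875], [0.5936, 0.1754, 0.0875], [0.5586, 0.1672, 0.0875], [0.5571, 0.1734, 0.0875]]
side g [256.8 222.9] [28.2 17.9] 26.6 [[240.2, 224.6], [248.2, 208.6], [273.4, 221.2], [265.4, 237.2]]
side o [266. 219.] [2.8 7.1] 45.0 [[262.5, 220.5], [267.5, 215.5], [269.5, 217.5], [264.5, 222.5]]
```

```bash
cat > fit.py <<'E'
from h import *
from scipy.optimize import least_squares
z=lambda x,y:(338+(x-5)/10,180+(y-5)/10)
zs=lambda x,y:(294+(x-385)/10,200+(y-5)/10)
P=[('top',z(115,72),(0,75,227)),('top',z(193,68),(27,75,227)),('top',z(160,505),(0,-75,227)),('top',z(242,497),(27,-75,227)),
('top',z(42,160),(-14.5,64,130)),('top',z(78,527),(-14.5,-64,130)),('top',z(105,555),(0,-75,100)),
('side',zs(420,205),(0,-75,227)),('side',zs(470,237),(27,-75,227)),('side',zs(800,105),(27,75,227)),('side',zs(408,530),(0,-75,100))]
def W(q,X):
    c,s_=np.cos(q[2]),np.sin(q[2]);return np.array([q[0]+(c*X[0]-s_*X[1])/1e3,q[1]+(s_*X[0]+c*X[1])/1e3,X[2]/1e3])
def r(q):return np.concatenate([proj(n,W(q,X))[0]-np.array(uv) for n,uv,X in P])
f=least_squares(r,[.62,-.05,-1.6],loss='soft_l1');q=f.x;print(q);print(r(q).reshape(-1,2).round(1).tolist());np.save('rail.npy',q)
E
cat >> h.py <<'E'
def state():
    s=manip.get_state();return s,np.array(s['eef_pos']),R.from_quat(s['tcp_rot'])
def rows(p,Rt):
    s,p0,R0=state();d=R0.inv().apply(np.array(p)-p0)*1e3;w=(R0.inv()*Rt).as_rotvec()
    print('row',dict(zip(('x','y','z','rx','ry','rz'),[*d.round(1),*w.round(4)])))
def tool(yaw,g,sgn=1): # approach tilted g from straight down towards +x of the yawed frame
    a=R.from_euler('z',yaw).apply([np.sin(g),0,-np.cos(g)]);zz=sgn*R.from_euler('z',yaw).apply([0,1,0])
    return R.from_matrix(np.c_[np.cross(a,zz),a,zz]),a
E
python3 fit.py; python3 - <<'E'
from h import *
s,p,r=state();print(r.as_matrix().round(2))
yaw=-1.324
for sg in(1,-1):
    Rt,a=tool(yaw,.7,sg)
    G=np.array([.562,.221,.045])+R.from_euler('z',yaw).apply([-.020,0,0])
    rows(G+a*.019-a*.1,Rt); print(G+a*.019)
E
```

```text
[ 0.58001528 -0.08957277 -1.51331693]
[[0.1, 0.1], [0.2, -0.1], [0.4, -0.2], [0.2, 0.0], [-0.5, 1.6], [-0.5, -0.8], [-0.2, 0.4], [-0.5, -0.4], [0.3, -0.1], [2.7, -1.2], [-0.7, 1.6]]
[[ 0.95  0.    0.32]
 [-0.32 -0.    0.95]
 [ 0.   -1.    0.  ]]
row {'x': np.float64(422.6), 'y': np.float64(131.8), 'z': np.float64(-125.1), 'rx': np.float64(-0.3489), 'ry': np.float64(0.9558), 'rz': np.float64(-0.64)}
[0.56010428 0.22852474 0.030468  ]
row {'x': np.float64(422.6), 'y': np.float64(131.8), 'z': np.float64(-125.1), 'rx': np.float64(-0.7445), 'ry': np.float64(-2.0396), 'rz': np.float64(0.4059)}
[0.56010428 0.22852474 0.030468  ]
```

```bash
python3 -m inch '[{"x":420,"y":0,"z":-125,"rx":-0.35,"ry":0.956,"rz":-0.64},{"x":420,"y":0,"z":-125,"rx":-0.35,"ry":0.956,"rz":-0.64},{"x":420,"y":0,"z":-125,"rx":-0.35,"ry":0.956,"rz":-0.64},{"x":420,"y":0,"z":-125,"rx":-0.35,"ry":0.956,"rz":-0.64},{"x":420,"y":0,"z":-125,"rx":-0.35,"ry":0.956,"rz":-0.64},{"x":420,"y":0,"z":-125,"rx":-0.35,"ry":0.956,"rz":-0.64},{"x":420,"y":0,"z":-125,"rx":-0.35,"ry":0.956,"rz":-0.64},{"x":420,"y":0,"z":-125,"rx":-0.35,"ry":0.956,"rz":-0.64},{"x":420,"y":0,"z":-125,"rx":-0.35,"ry":0.956,"rz":-0.64},{"x":420,"y":0,"z":-125,"rx":-0.35,"ry":0.956,"rz":-0.64}]'
cat > g.py <<'E'
from h import *
yaw=-1.324;Rt,a=tool(yaw,.7)
G=np.array([.562,.221,.045])+R.from_euler('z',yaw).apply([-.020,0,0])
print(state()[0]['q'].round(2),state()[0]['contact_force'].round(2));rows(G+a*.019-a*.1,Rt);rows(G+a*.019,Rt)
E
python3 g.py
```

```text
[ 1.04  0.18  1.61 -0.    1.35 -0.21] [-0.43 -0.47 -0.62]
row {'x': np.float64(422.6), 'y': np.float64(131.8), 'z': np.float64(-125.1), 'rx': np.float64(-0.3489), 'ry': np.float64(0.9558), 'rz': np.float64(-0.64)}
row {'x': np.float64(457.5), 'y': np.float64(208.3), 'z': np.float64(-179.3), 'rx': np.float64(-0.3489), 'ry': np.float64(0.9558), 'rz': np.float64(-0.64)}$[0]: bad value
```

```bash
python3 -m inch '[{"x":420,"y":0,"z":-125,"rx":-0.35,"ry":0.956,"rz":-0.64,"grip":88},{"x":420,"y":0,"z":-125,"rx":-0.35,"ry":0.956,"rz":-0.64,"grip":88},{"x":420,"y":0,"z":-125,"rx":-0.35,"ry":0.956,"rz":-0.64,"grip":88},{"x":420,"y":0,"z":-125,"rx":-0.35,"ry":0.956,"rz":-0.64,"grip":88},{"x":420,"y":0,"z":-125,"rx":-0.35,"ry":0.956,"rz":-0.64,"grip":88},{"x":420,"y":0,"z":-125,"rx":-0.35,"ry":0.956,"rz":-0.64,"grip":88},{"x":420,"y":0,"z":-125,"rx":-0.35,"ry":0.956,"rz":-0.64,"grip":88},{"x":420,"y":0,"z":-125,"rx":-0.35,"ry":0.956,"rz":-0.64,"grip":88},{"x":420,"y":0,"z":-125,"rx":-0.35,"ry":0.956,"rz":-0.64,"grip":88},{"x":420,"y":0,"z":-125,"rx":-0.35,"ry":0.956,"rz":-0.64,"grip":88}]'
python3 g.py
```

```text
clock: 1.7
eef_pos: [0.5451, 0.2886, 0.2377]
tcp_rot: [0.673, -0.218, 0.601, -0.372]
contact_force: [-0.4, 0.1, -0.3]
opening: 1.002
[ 0.6   0.5   1.34 -0.65  1.58  0.45] [-0.41  0.1  -0.32]
row {'x': np.float64(-86.3), 'y': np.float64(98.2), 'z': np.float64(0.0), 'rx': np.float64(0.0045), 'ry': np.float64(-0.0034), 'rz': np.float64(0.0019)}
row {'x': np.float64(-86.5), 'y': np.float64(198.2), 'z': np.float64(0.5), 'rx': np.float64(0.0045), 'ry': np.float64(-0.0034), 'rz': np.float64(0.0019)}
```

```bash
python3 -m inch '[{"x":-86,"y":98,"z":0,"rx":0.0045,"ry":-0.003,"rz":0.002,"grip":88},{"x":-86,"y":98,"z":0,"rx":0.0045,"ry":-0.003,"rz":0.002,"grip":88},{"x":-86,"y":98,"z":0,"rx":0.0045,"ry":-0.003,"rz":0.002,"grip":88},{"x":-86,"y":148,"z":0,"rx":0.0045,"ry":-0.003,"rz":0.002,"grip":88},{"x":-86,"y":178,"z":0,"rx":0.0045,"ry":-0.003,"rz":0.002,"grip":88},{"x":-86,"y":198,"z":0,"rx":0.0045,"ry":-0.003,"rz":0.002,"grip":88},{"x":-86,"y":198,"z":0,"rx":0.0045,"ry":-0.003,"rz":0.002,"grip":88}]'
python3 g.py; python3 - <<'E'
from h import *
T=manip.get_image('top');S=manip.get_image('side')
a=cv2.resize(T[180:260,230:290],None,fx=6,fy=6,interpolation=2);b=cv2.resize(S[185:265,225:295],None,fx=6,fy=6,interpolation=2)
cv2.imwrite('pics/g1.png',np.hstack([a,b])[:,:,::-1])
E
```

```text
clock: 2.4
eef_pos: [0.5576, 0.2264, 0.0285]
tcp_rot: [0.674, -0.218, 0.599, -0.373]
contact_force: [0.7, -0.8, -0.7]
opening: 0.998
[ 0.51  0.72  1.49 -0.71  1.25  0.61] [ 0.71 -0.8  -0.67]
row {'x': np.float64(0.3), 'y': np.float64(-102.5), 'z': np.float64(2.4), 'rx': np.float64(0.0049), 'ry': np.float64(0.0017), 'rz': np.float64(0.0008)}
row {'x': np.float64(0.2), 'y': np.float64(-2.5), 'z': np.float64(2.9), 'rx': np.float64(0.0049), 'ry': np.float64(0.0017), 'rz': np.float64(0.0008)}
```

View pics/g1.png

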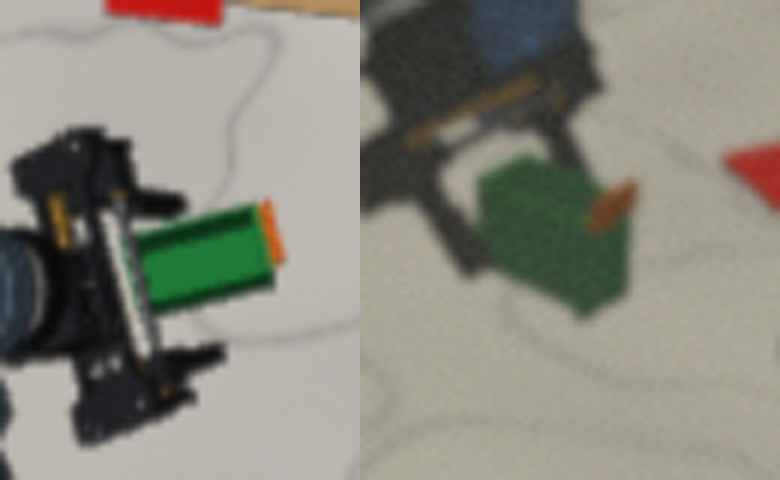

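The caddy sits between the fingers, with its tongue (270,230 in the crop) free. I correct by 2–3 mm and close.

```bash
python3 -m inch '[{"x":0,"y":-4,"z":3,"rx":0.005,"ry":0.002,"rz":0,"grip":88},{"x":0,"y":-4,"z":3,"rx":0.005,"ry":0.002,"rz":0,"grip":60},{"x":0,"y":-4,"z":3,"rx":0.005,"ry":0.002,"rz":0,"grip":40},{"x":0,"y":-4,"z":3,"rx":0.005,"ry":0.002,"rz":0,"grip":40},{"x":0,"y":-4,"z":3,"rx":0.005,"ry":0.002,"rz":0,"grip":40},{"x":0,"y":-4,"z":3,"rx":0.005,"ry":0.002,"rz":0,"grip":40},{"x":0,"y":-4,"z":3,"rx":0.005,"ry":0.002,"rz":0,"grip":40},{"x":0,"y":-4,"z":3,"rx":0.005,"ry":0.002,"rz":0,"grip":40}]'
python3 g.py
```

```text
clock: 3.3
eef_pos: [0.562, 0.2322, 0.0346]
tcp_rot: [0.671, -0.216, 0.601, -0.377]
contact_force: [0.4, 0.6, 0.6]
opening: 0.519
[ 0.52  0.72  1.48 -0.71  1.25  0.61] [0.41 0.64 0.59]
row {'x': np.float64(-0.3), 'y': np.float64(-94.9), 'z': np.float64(-2.2), 'rx': np.float64(-0.0056), 'ry': np.float64(-0.0027), 'rz': np.float64(-0.0006)}
row {'x': np.float64(-0.3), 'y': np.float64(5.1), 'z': np.float64(-2.8), 'rx': np.float64(-0.0056), 'ry': np.float64(-0.0027), 'rz': np.float64(-0.0006)}
```

```bash
python3 -m inch '[{"x":0,"y":0,"z":0,"rx":0,"ry":0,"rz":0,"grip":40},{"x":0,"y":0,"z":0,"rx":0,"ry":0,"rz":0,"grip":40}]'
cat > rec.py <<'E'
from h import *
ps=[];rs=[]
for _ in range(4): manip.get_image('top'); s,p,r=state();ps.append(p);rs.append(r.as_quat())
print(np.ptp(ps,0)*1e3); p=np.mean(ps,0);r=R.from_quat(np.mean(rs,0))
zz=r.apply([0,0,1]);yaw=np.arctan2(-zz[0],zz[1]);Rc=R.from_euler('z',yaw)
C=np.array([.562,.221,0.]);C+=zz*np.dot(p-C,zz);C[2]=0
print(p,yaw,zz,C, 'grasp pt in caddy',Rc.inv().apply(p-r.apply([0,.019,0])-C))
np.savez('grip.npz',t=r.inv().apply(C-p),q=(r.inv()*Rc).as_quat())
E
python3 rec.py
```

```text
clock: 3.5
eef_pos: [0.562, 0.2322, 0.0346]
tcp_rot: [0.671, -0.216, 0.601, -0.377]
contact_force: [0.0, -0.1, 0.7]
opening: 0.519
[0.0196764  0.01593814 0.02597441]
[0.56199976 0.23215916 0.03456269] -1.322437771048328 [0.96929989 0.24580882 0.0059797 ] [0.56485892 0.221725   0.        ] grasp pt in caddy [-0.02304916 -0.00029351  0.049101  ]
```

```bash
cat > mv.py <<'E'
# python3 mv.py th cx cz X Y Z : put caddy point (cx,0,cz) at rail-frame (X,Y,Z) mm with tilt th; prints row
from h import *
import sys,os
f=np.load('rail.npy');g=np.load('grip.npz');dx=float(open('dx').read()) if os.path.exists('dx') else 0.
Rr=R.from_euler('z',f[2]);Gq=R.from_quat(g['q']);Gt=g['t']
def target(th,cx,cz,X,Y,Z):
    Rc=Rr*R.from_euler('y',th);P=np.array([f[0],f[1],0])+Rr.apply(np.array([X+dx,Y,Z])/1e3)
    C=P-Rc.apply([cx/1e3,0,cz/1e3]);Rt=Rc*Gq.inv();return C-Rt.apply(Gt),Rt
def now(cx=53,cz=87.5):
    s,p,r=state();Rc=r*Gq;C=p+r.apply(Gt);P=C+Rc.apply([cx/1e3,0,cz/1e3])
    e=(Rr.inv()*Rc).as_euler('YXZ')
    print('pt(%g,%g) rail'%(cx,cz),((Rr.inv().apply(P-[f[0],f[1],0]))*1e3-[dx,0,0]).round(1),'tilt,roll,yaw',e.round(3),'F rail',Rr.inv().apply(s['contact_force']).round(1))
if __name__=='__main__':
    a=list(map(float,sys.argv[1:]))
    if len(a)==2: now(*a)
    else:
        now(a[1],a[2]);p,Rt=target(*a);print('tcp',p.round(3),'approach',Rt.apply([0,1,0]).round(2));rows(p,Rt)
E
python3 - <<'E'
from h import *
s,p,r=state();rows(p+[0,0,.06],r)
E
python3 mv.py .7 53 87.5 -30 0 185
```

```text
row {'x': np.float64(38.6), 'y': np.float64(-45.9), 'z': np.float64(0.4), 'rx': np.float64(0.0), 'ry': np.float64(0.0), 'rz': np.float64(0.0)}
pt(53,87.5) rail [-259.6   12.8   87.5] tilt,roll,yaw [-0.     0.     0.191] F rail [-0.2  0.4  1. ]
tcp [0.573 0.023 0.186] approach [ 0.  0. -1.]
row {'x': np.float64(254.6), 'y': np.float64(16.5), 'z': np.float64(-39.5), 'rx': np.float64(-0.0694), 'ry': np.float64(0.1862), 'rz': np.float64(0.6967)}
```

```bash
python3 -m inch '[{"x":20,"y":-24,"z":0,"rx":0,"ry":0,"rz":0,"grip":40},{"x":39,"y":-46,"z":0,"rx":0,"ry":0,"rz":0,"grip":40},{"x":80,"y":-46,"z":-10,"rx":-0.017,"ry":0.05,"rz":0.15,"grip":40},{"x":120,"y":-35,"z":-20,"rx":-0.035,"ry":0.09,"rz":0.3,"grip":40},{"x":160,"y":-20,"z":-30,"rx":-0.05,"ry":0.14,"rz":0.45,"grip":40},{"x":200,"y":-5,"z":-39.5,"rx":-0.069,"ry":0.186,"rz":0.6,"grip":40},{"x":235,"y":10,"z":-39.5,"rx":-0.069,"ry":0.186,"rz":0.697,"grip":40},{"x":245,"y":16,"z":-39.5,"rx":-0.069,"ry":0.186,"rz":0.697,"grip":40},{"x":245,"y":16,"z":-39.5,"rx":-0.069,"ry":0.186,"rz":0.697,"grip":40},{"x":245,"y":16,"z":-39.5,"rx":-0.069,"ry":0.186,"rz":0.697,"grip":40}]'
python3 mv.py .7 53 87.5 -15 0 185; python3 - <<'E'
from h import *
T=manip.get_image('top');S=manip.get_image('side');print(state()[0]['q'].round(2))
a=cv2.resize(T[170:250,300:370],None,fx=6,fy=6,interpolation=2);b=cv2.resize(S[170:250,250:310],None,fx=6,fy=6,interpolation=2)
cv2.imwrite('pics/p1.png',np.hstack([a,b])[:,:,::-1])
E
```

```text
clock: 4.7
eef_pos: [0.5705, 0.0312, 0.1787]
tcp_rot: [-0.512, 0.486, -0.487, 0.514]
contact_force: [-0.0, -0.4, -2.0]
opening: 0.521
pt(53,87.5) rail [-38.2  -2.4 178.1] tilt,roll,yaw [ 0.7   -0.002 -0.001] F rail [ 0.4 -0.1 -2. ]
tcp [0.574 0.008 0.186] approach [ 0.  0. -1.]
row {'x': np.float64(23.2), 'y': np.float64(-6.9), 'z': np.float64(2.5), 'rx': np.float64(0.0022), 'ry': np.float64(0.0002), 'rz': np.float64(-0.0004)}
[-0.15  0.23  1.67  0.    1.23 -0.21]
```

View pics/p1.png

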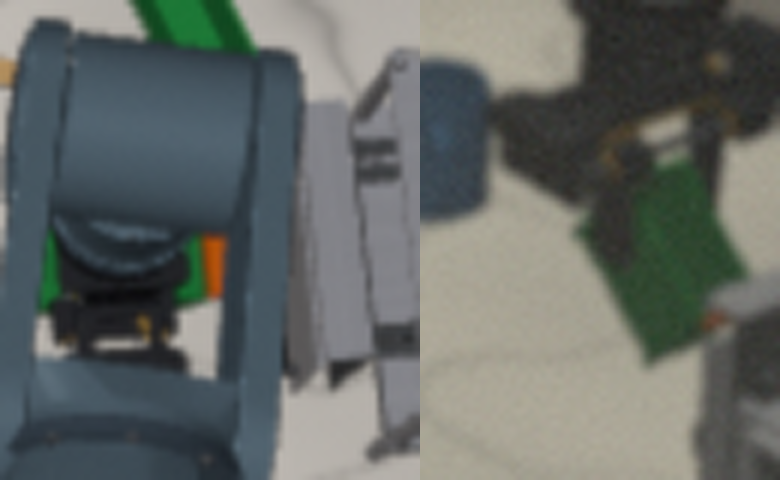

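The caddy is held, tilted about 40° with its tongue (orange, crop 213,265) facing the rail. Now I feel for the sheet just below the mouth.

```bash
python3 -m inch '[{"x":12,"y":-7,"z":2.5,"rx":0.002,"ry":0,"rz":0,"grip":40},{"x":23,"y":-7,"z":2.5,"rx":0.002,"ry":0,"rz":0,"grip":40},{"x":27,"y":-7,"z":2.5,"rx":0.002,"ry":0,"rz":0,"grip":40},{"x":28,"y":-7,"z":2.5,"rx":0.002,"ry":0,"rz":0,"grip":40},{"x":28,"y":-7,"z":2.5,"rx":0.002,"ry":0,"rz":0,"grip":40}]'
python3 mv.py .7 53 87.5 -5 0 185
```

```text
clock: 5.3
eef_pos: [0.5744, 0.0048, 0.1855]
tcp_rot: [-0.513, 0.485, -0.486, 0.515]
contact_force: [-0.3, -0.4, -1.9]
opening: 0.517
pt(53,87.5) rail [-11.7   0.2 184.8] tilt,roll,yaw [ 0.701 -0.002  0.002] F rail [ 0.4 -0.3 -1.9]
tcp [ 0.575 -0.002  0.186] approach [ 0.  0. -1.]
row {'x': np.float64(6.7), 'y': np.float64(-0.2), 'z': np.float64(0.0), 'rx': np.float64(0.0005), 'ry': np.float64(0.0029), 'rz': np.float64(-0.0007)}
```

```bash
python3 -m inch '[{"x":2,"y":0,"z":0,"rx":0,"ry":0,"rz":0,"grip":40},{"x":4,"y":0,"z":0,"rx":0,"ry":0,"rz":0,"grip":40},{"x":4,"y":0,"z":0,"rx":0,"ry":0,"rz":0,"grip":40}]'|grep force; python3 mv.py 53 87.5
python3 -m inch '[{"x":1,"y":0,"z":0,"rx":0,"ry":0,"rz":0,"grip":40},{"x":2,"y":0,"z":0,"rx":0,"ry":0,"rz":0,"grip":40},{"x":2,"y":0,"z":0,"rx":0,"ry":0,"rz":0,"grip":40}]'|grep force; python3 mv.py 53 87.5
```

```text
contact_force: [-0.9, -0.5, -1.2]
pt(53,87.5) rail [-7.500e+00  1.000e-01  1.847e+02] tilt,roll,yaw [ 0.701 -0.002  0.002] F rail [ 0.4 -0.9 -1.2]
contact_force: [-0.1, -0.0, -2.0]
pt(53,87.5) rail [ -5.3   0.2 184.8] tilt,roll,yaw [ 0.701 -0.002  0.002] F rail [ 0.  -0.1 -2. ]
```

```bash
for i in 1; do python3 -m inch '[{"x":1,"y":0,"z":0,"rx":0,"ry":0,"rz":0,"grip":40},{"x":2,"y":0,"z":0,"rx":0,"ry":0,"rz":0,"grip":40},{"x":2,"y":0,"z":0,"rx":0,"ry":0,"rz":0,"grip":40}]'|grep force; python3 mv.py 53 87.5; done
python3 -m inch '[{"x":1,"y":0,"z":0,"rx":0,"ry":0,"rz":0,"grip":40},{"x":1.5,"y":0,"z":0,"rx":0,"ry":0,"rz":0,"grip":40}]'|grep force; python3 mv.py 53 87.5
```

```text
contact_force: [0.0, -0.3, -2.8]
pt(53,87.5) rail [-3.200e+00  1.000e-01  1.847e+02] tilt,roll,yaw [ 0.701 -0.002  0.002] F rail [ 0.3  0.  -2.8]
contact_force: [-0.7, 0.7, -2.7]
pt(53,87.5) rail [ -1.6   0.2 184.7] tilt,roll,yaw [ 0.701 -0.002  0.002] F rail [-0.7 -0.7 -2.7]
```

```bash
python3 -m inch '[{"x":1,"y":0,"z":0,"rx":0,"ry":0,"rz":0,"grip":40},{"x":1,"y":0,"z":0,"rx":0,"ry":0,"rz":0,"grip":40}]'|grep force; python3 mv.py 53 87.5
```

```text
contact_force: [0.1, 0.6, -2.7]
pt(53,87.5) rail [-6.000e-01  1.000e-01  1.847e+02] tilt,roll,yaw [ 0.701 -0.002  0.001] F rail [-0.6  0.1 -2.7]
```

```bash
python3 -m inch '[{"x":1,"y":0,"z":0,"rx":0,"ry":0,"rz":0,"grip":40},{"x":1,"y":0,"z":0,"rx":0,"ry":0,"rz":0,"grip":40}]'|grep force; python3 mv.py 53 87.5
```

```text
contact_force: [-0.5, 4.5, -0.4]
pt(53,87.5) rail [ -0.4   0.2 184.7] tilt,roll,yaw [ 0.702 -0.002  0.002] F rail [-4.5 -0.3 -0.4]
```

```bash
python3 -m inch '[{"x":1,"y":0,"z":0,"rx":0,"ry":0,"rz":0,"grip":40},{"x":1,"y":0,"z":0,"rx":0,"ry":0,"rz":0,"grip":40}]'|grep force; python3 mv.py 53 87.5
```

```text
contact_force: [-0.1, 6.3, -0.1]
pt(53,87.5) rail [ -0.4   0.2 184.6] tilt,roll,yaw [ 0.704 -0.002  0.002] F rail [-6.3  0.3 -0.1]
```

Contact is clear (−4.5, then −6.3 N) with the tip corner at −0.4 mm, so the rail's true face agrees with vision. I set that, back off, and go to the mouth's entry line.

```bash
echo -0.4 > dx; python3 -m inch '[{"x":-6,"y":0,"z":0,"rx":0,"ry":0,"rz":0,"grip":40},{"x":-9,"y":0,"z":0,"rx":0,"ry":0,"rz":0,"grip":40},{"x":-9,"y":0,"z":0,"rx":0,"ry":0,"rz":0,"grip":40}]'|grep force; python3 mv.py .7 51.25 87.5 -8.2 0 196.5
```

```text
contact_force: [0.3, -0.2, -2.2]
pt(51.25,87.5) rail [-10.5   0.2 185.8] tilt,roll,yaw [ 0.703 -0.003  0.002] F rail [ 0.2  0.3 -2.2]
tcp [0.575 0.    0.196] approach [ 0.  0. -1.]
row {'x': np.float64(2.3), 'y': np.float64(-10.5), 'z': np.float64(0.1), 'rx': np.float64(0.0006), 'ry': np.float64(0.0035), 'rz': np.float64(-0.0032)}
```

```bash
python3 -m inch '[{"x":0,"y":-5,"z":0,"rx":0,"ry":0.003,"rz":-0.003,"grip":40},{"x":2,"y":-10.5,"z":0,"rx":0,"ry":0.003,"rz":-0.003,"grip":40},{"x":2.3,"y":-10.7,"z":0,"rx":0,"ry":0.003,"rz":-0.003,"grip":40},{"x":2.3,"y":-10.7,"z":0,"rx":0,"ry":0.003,"rz":-0.003,"grip":40}]'|grep force; python3 mv.py .7 51.25 87.5 12.4 0 220.9
```

```text
contact_force: [0.0, 0.6, -2.3]
pt(51.25,87.5) rail [ -7.8   0.2 197.3] tilt,roll,yaw [0.7 0.  0. ] F rail [-0.6  0.1 -2.3]
tcp [ 0.576 -0.02   0.22 ] approach [ 0.  0. -1.]
row {'x': np.float64(20.2), 'y': np.float64(-23.6), 'z': np.float64(0.0), 'rx': np.float64(-0.0003), 'ry': np.float64(0.0002), 'rz': np.float64(0.0002)}
```

Halfway first, checking force.

```bash
python3 -m inch '[{"x":3,"y":-3.5,"z":0,"rx":0,"ry":0,"rz":0,"grip":40},{"x":6,"y":-7,"z":0,"rx":0,"ry":0,"rz":0,"grip":40},{"x":9,"y":-10.5,"z":0,"rx":0,"ry":0,"rz":0,"grip":40},{"x":9,"y":-10.5,"z":0,"rx":0,"ry":0,"rz":0,"grip":40}]'|grep force; python3 mv.py .7 51.25 87.5 12.4 0 220.9
```

```text
contact_force: [-0.1, -0.4, -2.2]
pt(51.25,87.5) rail [  1.8   0.5 208.6] tilt,roll,yaw [0.699 0.001 0.001] F rail [ 0.4 -0.1 -2.2]
tcp [ 0.576 -0.02   0.22 ] approach [ 0.  0. -1.]
row {'x': np.float64(10.6), 'y': np.float64(-12.4), 'z': np.float64(-0.4), 'rx': np.float64(-0.0016), 'ry': np.float64(-0.0004), 'rz': np.float64(0.0006)}
```

```bash
python3 -m inch '[{"x":3,"y":-3.5,"z":-0.4,"rx":0,"ry":0,"rz":0,"grip":40},{"x":6,"y":-7,"z":-0.4,"rx":0,"ry":0,"rz":0,"grip":40},{"x":9,"y":-10.5,"z":-0.4,"rx":0,"ry":0,"rz":0,"grip":40},{"x":10.4,"y":-12,"z":-0.4,"rx":0,"ry":0,"rz":0,"grip":40},{"x":10.4,"y":-12,"z":-0.4,"rx":0,"ry":0,"rz":0,"grip":40}]'|grep force; python3 mv.py .7 51.25 87.5 18.3 0 220.9
```

```text
contact_force: [-0.0, -0.8, -1.5]
pt(51.25,87.5) rail [1.26e+01 1.00e-01 2.21e+02] tilt,roll,yaw [0.699 0.002 0.001] F rail [ 0.7 -0.1 -1.5]
tcp [ 0.576 -0.026  0.22 ] approach [ 0.  0. -1.]
row {'x': np.float64(5.7), 'y': np.float64(0.0), 'z': np.float64(-0.1), 'rx': np.float64(-0.0021), 'ry': np.float64(-0.0007), 'rz': np.float64(0.0008)}
```

Tip through the mouth with no contact. Next, inward, then partly down.

```bash
python3 -m inch '[{"x":3,"y":0,"z":0,"rx":0,"ry":0,"rz":0,"grip":40},{"x":5.4,"y":0,"z":0,"rx":0,"ry":0,"rz":0,"grip":40},{"x":5.4,"y":2,"z":0,"rx":0,"ry":0,"rz":0,"grip":40},{"x":5.4,"y":4,"z":0,"rx":0,"ry":0,"rz":0,"grip":40},{"x":5.4,"y":5,"z":0,"rx":0,"ry":0,"rz":0,"grip":40},{"x":5.4,"y":5,"z":0,"rx":0,"ry":0,"rz":0,"grip":40}]'|grep force; python3 mv.py .7 51.25 87.5 17.8 0 213
```

```text
contact_force: [0.2, -0.5, -2.4]
pt(51.25,87.5) rail [ 1.780e+01 -1.000e-01  2.156e+02] tilt,roll,yaw [0.699 0.002 0.   ] F rail [ 0.5  0.2 -2.4]
tcp [ 0.576 -0.026  0.212] approach [ 0.  0. -1.]
row {'x': np.float64(-0.0), 'y': np.float64(2.6), 'z': np.float64(0.0), 'rx': np.float64(-0.0015), 'ry': np.float64(-0.0007), 'rz': np.float64(0.0006)}
```

```bash
python3 -m inch '[{"x":0,"y":1.5,"z":0,"rx":0,"ry":0,"rz":0,"grip":40},{"x":0,"y":2.6,"z":0,"rx":0,"ry":0,"rz":0,"grip":40},{"x":0,"y":2.6,"z":0,"rx":0,"ry":0,"rz":0,"grip":40}]'|grep force; for t in .7 .62 .54 .46 .38 .3 .25; do python3 mv.py $t 45 66.5 -0.6 0 201 | grep -v tcp; done
```

```text
contact_force: [0.3, -1.6, -0.6]
pt(45,66.5) rail [-2.000e-01  1.000e-01  2.012e+02] tilt,roll,yaw [0.699 0.002 0.001] F rail [ 1.6  0.2 -0.6]
row {'x': np.float64(-0.4), 'y': np.float64(0.2), 'z': np.float64(-0.2), 'rx': np.float64(-0.002), 'ry': np.float64(-0.0007), 'rz': np.float64(0.0013)}
pt(45,66.5) rail [-2.000e-01  1.000e-01  2.012e+02] tilt,roll,yaw [0.699 0.002 0.001] F rail [ 1.6  0.2 -0.6]
row {'x': np.float64(-1.1), 'y': np.float64(5.3), 'z': np.float64(-0.2), 'rx': np.float64(-0.0017), 'ry': np.float64(-0.0011), 'rz': np.float64(-0.0787)}
pt(45,66.5) rail [-2.000e-01  1.000e-01  2.012e+02] tilt,roll,yaw [0.699 0.002 0.001] F rail [ 1.6  0.2 -0.6]
row {'x': np.float64(-1.4), 'y': np.float64(10.4), 'z': np.float64(-0.2), 'rx': np.float64(-0.0013), 'ry': np.float64(-0.0016), 'rz': np.float64(-0.1587)}
pt(45,66.5) rail [-2.000e-01  1.000e-01  2.012e+02] tilt,roll,yaw [0.699 0.002 0.001] F rail [ 1.6  0.2 -0.6]
row {'x': np.float64(-1.3), 'y': np.float64(15.5), 'z': np.float64(-0.3), 'rx': np.float64(-0.001), 'ry': np.float64(-0.002), 'rz': np.float64(-0.2387)}
pt(45,66.5) rail [-2.000e-01  1.000e-01  2.012e+02] tilt,roll,yaw [0.699 0.002 0.001] F rail [ 1.6  0.2 -0.6]
row {'x': np.float64(-0.8), 'y': np.float64(20.7), 'z': np.float64(-0.3), 'rx': np.float64(-0.0006), 'ry': np.float64(-0.0025), 'rz': np.float64(-0.3187)}
pt(45,66.5) rail [-2.000e-01  1.000e-01  2.012e+02] tilt,roll,yaw [0.699 0.002 0.001] F rail [ 1.6  0.2 -0.6]
row {'x': np.float64(0.1), 'y': np.float64(25.7), 'z': np.float64(-0.3), 'rx': np.float64(-0.0003), 'ry': np.float64(-0.0029), 'rz': np.float64(-0.3987)}
pt(45,66.5) rail [-2.000e-01  1.000e-01  2.012e+02] tilt,roll,yaw [0.699 0.002 0.001] F rail [ 1.6  0.2 -0.6]
row {'x': np.float64(0.9), 'y': np.float64(28.8), 'z': np.float64(-0.3), 'rx': np.float64(-0.0001), 'ry': np.float64(-0.0032), 'rz': np.float64(-0.4487)}
```

Light contact: the web rests on the sill's inner edge, so the pivot must be higher by 3·tan(tilt). I recompute the arc with that.

```bash
for t in .7 .62 .54 .46 .38 .3 .25; do z=$(python3 -c "import math;print(200.7+3.5*math.tan($t))"); python3 mv.py $t 45 66.5 -0.5 0 $z | grep row; done
```

```text
row {'x': np.float64(-0.3), 'y': np.float64(-2.5), 'z': np.float64(-0.1), 'rx': np.float64(-0.002), 'ry': np.float64(-0.0007), 'rz': np.float64(0.0013)}
row {'x': np.float64(-1.0), 'y': np.float64(3.1), 'z': np.float64(-0.2), 'rx': np.float64(-0.0017), 'ry': np.float64(-0.0011), 'rz': np.float64(-0.0787)}
row {'x': np.float64(-1.3), 'y': np.float64(8.6), 'z': np.float64(-0.2), 'rx': np.float64(-0.0013), 'ry': np.float64(-0.0016), 'rz': np.float64(-0.1587)}
row {'x': np.float64(-1.2), 'y': np.float64(14.1), 'z': np.float64(-0.2), 'rx': np.float64(-0.001), 'ry': np.float64(-0.002), 'rz': np.float64(-0.2387)}
row {'x': np.float64(-0.7), 'y': np.float64(19.6), 'z': np.float64(-0.3), 'rx': np.float64(-0.0006), 'ry': np.float64(-0.0025), 'rz': np.float64(-0.3187)}
row {'x': np.float64(0.2), 'y': np.float64(24.9), 'z': np.float64(-0.3), 'rx': np.float64(-0.0003), 'ry': np.float64(-0.0029), 'rz': np.float64(-0.3987)}
row {'x': np.float64(1.0), 'y': np.float64(28.2), 'z': np.float64(-0.3), 'rx': np.float64(-0.0001), 'ry': np.float64(-0.0032), 'rz': np.float64(-0.4487)}
```

```bash
python3 -m inch '[{"x":-0.3,"y":-2.5,"z":-0.1,"rx":-0.002,"ry":-0.001,"rz":0,"grip":40},{"x":-0.3,"y":-2.5,"z":-0.1,"rx":-0.002,"ry":-0.001,"rz":0,"grip":40},{"x":-0.6,"y":0.3,"z":-0.1,"rx":-0.002,"ry":-0.001,"rz":-0.04,"grip":40},{"x":-1,"y":3.1,"z":-0.2,"rx":-0.002,"ry":-0.001,"rz":-0.079,"grip":40},{"x":-1.2,"y":5.8,"z":-0.2,"rx":-0.0015,"ry":-0.001,"rz":-0.119,"grip":40},{"x":-1.3,"y":8.6,"z":-0.2,"rx":-0.001,"ry":-0.0015,"rz":-0.159,"grip":40},{"x":-1.3,"y":8.6,"z":-0.2,"rx":-0.001,"ry":-0.0015,"rz":-0.159,"grip":40}]'|grep force; for t in  .46 .38 .3 .25; do z=$(python3 -c "import math;print(200.7+3.5*math.tan($t))"); python3 mv.py $t 45 66.5 -0.5 0 $z | grep -v tcp; done
```

```text
contact_force: [-0.7, -0.5, -1.0]
pt(45,66.5) rail [ -1.6  -0.4 202. ] tilt,roll,yaw [ 0.54  -0.002  0.001] F rail [ 0.5 -0.7 -1. ]
row {'x': np.float64(0.5), 'y': np.float64(4.9), 'z': np.float64(0.5), 'rx': np.float64(0.0011), 'ry': np.float64(0.0012), 'rz': np.float64(-0.0801)}
pt(45,66.5) rail [ -1.6  -0.4 202. ] tilt,roll,yaw [ 0.54  -0.002  0.001] F rail [ 0.5 -0.7 -1. ]
row {'x': np.float64(0.1), 'y': np.float64(10.4), 'z': np.float64(0.4), 'rx': np.float64(0.0013), 'ry': np.float64(0.0009), 'rz': np.float64(-0.1601)}
pt(45,66.5) rail [ -1.6  -0.4 202. ] tilt,roll,yaw [ 0.54  -0.002  0.001] F rail [ 0.5 -0.7 -1. ]
row {'x': np.float64(0.2), 'y': np.float64(15.8), 'z': np.float64(0.4), 'rx': np.float64(0.0016), 'ry': np.float64(0.0006), 'rz': np.float64(-0.2401)}
pt(45,66.5) rail [ -1.6  -0.4 202. ] tilt,roll,yaw [ 0.54  -0.002  0.001] F rail [ 0.5 -0.7 -1. ]
row {'x': np.float64(0.4), 'y': np.float64(19.2), 'z': np.float64(0.4), 'rx': np.float64(0.0017), 'ry': np.float64(0.0003), 'rz': np.float64(-0.2901)}
```

```bash
python3 -m inch '[{"x":1,"y":0.5,"z":0.4,"rx":0.001,"ry":0.001,"rz":0,"grip":40},{"x":0.8,"y":2.5,"z":0.4,"rx":0.001,"ry":0.001,"rz":-0.04,"grip":40},{"x":0.6,"y":4.9,"z":0.4,"rx":0.001,"ry":0.001,"rz":-0.08,"grip":40},{"x":0.5,"y":7.6,"z":0.4,"rx":0.001,"ry":0.001,"rz":-0.12,"grip":40},{"x":0.4,"y":10.4,"z":0.4,"rx":0.001,"ry":0.001,"rz":-0.16,"grip":40},{"x":0.4,"y":13.1,"z":0.4,"rx":0.001,"ry":0.001,"rz":-0.2,"grip":40},{"x":0.5,"y":15.8,"z":0.4,"rx":0.001,"ry":0.001,"rz":-0.24,"grip":40},{"x":0.5,"y":15.8,"z":0.4,"rx":0.001,"ry":0.001,"rz":-0.24,"grip":40}]'|grep force; for t in .3 .25 .2; do z=$(python3 -c "import math;print(200.4+3.2*math.tan($t))"); python3 mv.py $t 45 66.5 -0.2 0 $z | grep -v tcp; done
```

```text
contact_force: [-0.4, 0.1, -2.3]
pt(45,66.5) rail [ -0.6  -0.4 200.9] tilt,roll,yaw [ 0.301 -0.002 -0.001] F rail [-0.1 -0.4 -2.3]
row {'x': np.float64(0.6), 'y': np.float64(-0.2), 'z': np.float64(0.5), 'rx': np.float64(0.002), 'ry': np.float64(0.0006), 'rz': np.float64(-0.001)}
pt(45,66.5) rail [ -0.6  -0.4 200.9] tilt,roll,yaw [ 0.301 -0.002 -0.001] F rail [-0.1 -0.4 -2.3]
row {'x': np.float64(-0.0), 'y': np.float64(3.1), 'z': np.float64(0.4), 'rx': np.float64(0.0022), 'ry': np.float64(0.0004), 'rz': np.float64(-0.051)}
pt(45,66.5) rail [ -0.6  -0.4 200.9] tilt,roll,yaw [ 0.301 -0.002 -0.001] F rail [-0.1 -0.4 -2.3]
row {'x': np.float64(-0.4), 'y': np.float64(6.5), 'z': np.float64(0.4), 'rx': np.float64(0.0024), 'ry': np.float64(0.0003), 'rz': np.float64(-0.101)}
```

```bash
python3 -m inch '[{"x":0.3,"y":1.5,"z":0.4,"rx":0.001,"ry":0,"rz":-0.025,"grip":40},{"x":0.2,"y":3.1,"z":0.4,"rx":0.001,"ry":0,"rz":-0.05,"grip":40},{"x":0,"y":5,"z":0.4,"rx":0.001,"ry":0,"rz":-0.08,"grip":40},{"x":0,"y":5,"z":0.4,"rx":0.001,"ry":0,"rz":-0.08,"grip":40}]'|grep force; python3 mv.py 45 66.5
```

```text
contact_force: [-1.0, 0.6, -2.1]
pt(45,66.5) rail [ -0.3  -0.4 200.6] tilt,roll,yaw [ 0.221 -0.003 -0.   ] F rail [-0.7 -1.  -2.1]
```

```bash
python3 -m inch '[{"x":0,"y":0,"z":0,"rx":0,"ry":0,"rz":0,"grip":50},{"x":0,"y":0,"z":0,"rx":0,"ry":0,"rz":0,"grip":66},{"x":0,"y":0,"z":0,"rx":0,"ry":0,"rz":0,"grip":66},{"x":0,"y":0,"z":0,"rx":0,"ry":0,"rz":0,"grip":66},{"x":0,"y":0,"z":0,"rx":0,"ry":0,"rz":0,"grip":66}]'; python3 - <<'E'
from h import *
T=manip.get_image('top');S=manip.get_image('side');print(state()[0]['q'].round(2))
a=cv2.resize(T[170:250,300:370],None,fx=6,fy=6,interpolation=2);b=cv2.resize(S[180:260,250:310],None,fx=6,fy=6,interpolation=2)
cv2.imwrite('pics/p2.png',np.hstack([a,b])[:,:,::-1])
E
```

```text
clock: 11.9
eef_pos: [0.576, -0.0277, 0.182]
tcp_rot: [0.613, -0.349, 0.595, -0.385]
contact_force: [-1.0, 0.5, 0.2]
opening: 0.745
[-0.    0.29  1.68 -0.52  1.19  0.14]
```

View pics/p2.png

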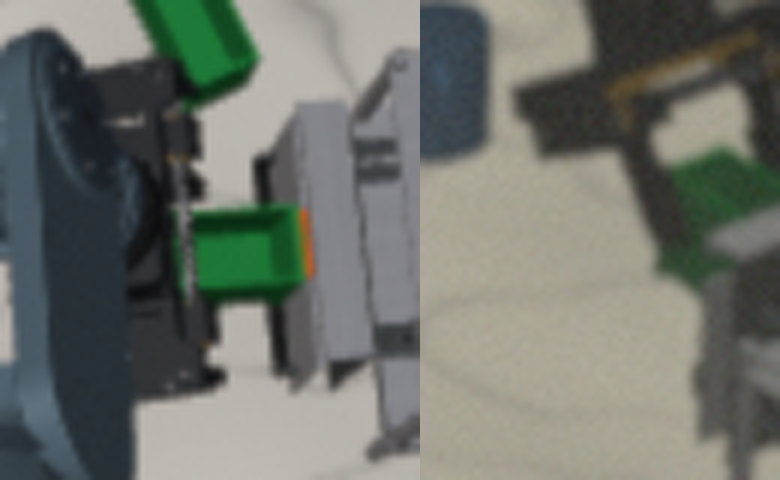

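It hangs on the sill and catch, tilted. I retreat, close the fingers, and come back to the lower front.

```bash
python3 -m inch '[{"x":0,"y":-40,"z":0,"rx":0,"ry":0,"rz":0,"grip":66},{"x":0,"y":-80,"z":0,"rx":0,"ry":0,"rz":0,"grip":66},{"x":0,"y":-110,"z":0,"rx":0,"ry":0,"rz":0,"grip":66},{"x":0,"y":-110,"z":0,"rx":0,"ry":0,"rz":0,"grip":40},{"x":0,"y":-110,"z":0,"rx":0,"ry":0,"rz":0,"grip":0},{"x":0,"y":-110,"z":0,"rx":0,"ry":0,"rz":0,"grip":0}]'
cat > tp.py <<'E'
# python3 tp.py g X Y Z : TCP to rail-frame point with approach angle g
from h import *
import sys
f=np.load('rail.npy');Rr=R.from_euler('z',f[2]);g,X,Y,Z=map(float,sys.argv[1:])
s,p,r=state();o=np.array([f[0],f[1],0])+Rr.apply([-.0004,0,0])
print('tcp rail',(Rr.inv().apply(p-o)*1e3).round(1),'F',Rr.inv().apply(s['contact_force']).round(1),'appr',Rr.inv().apply(r.apply([0,1,0])).round(2),'q',s['q'].round(2))
Rt,a=tool(f[2],g);rows(o+Rr.apply(np.array([X,Y,Z])/1e3),Rt)
E
python3 tp.py 1.0 -130 0 175
```

```text
clock: 12.6
eef_pos: [0.5718, 0.0225, 0.2776]
tcp_rot: [0.614, -0.35, 0.594, -0.384]
contact_force: [0.9, -0.5, -0.7]
opening: 0.5
tcp rail [-112.    -1.7  277.6] F [ 0.6  0.9 -0.7] appr [ 0.46 -0.   -0.89] q [ 0.08  0.21  1.57 -0.49  1.4   0.12]
row {'x': np.float64(-63.3), 'y': np.float64(82.7), 'z': np.float64(1.7), 'rx': np.float64(0.0007), 'ry': np.float64(-0.0017), 'rz': np.float64(-0.5212)}
```

```bash
python3 -m inch '[{"x":-35,"y":0,"z":1.7,"rx":0,"ry":0,"rz":-0.13,"grip":0},{"x":-63,"y":10,"z":1.7,"rx":0,"ry":0,"rz":-0.26,"grip":0},{"x":-63,"y":30,"z":1.7,"rx":0,"ry":-0.001,"rz":-0.39,"grip":0},{"x":-63,"y":60,"z":1.7,"rx":0,"ry":-0.002,"rz":-0.52,"grip":0},{"x":-63,"y":82,"z":1.7,"rx":0,"ry":-0.002,"rz":-0.52,"grip":0},{"x":-63,"y":82,"z":1.7,"rx":0,"ry":-0.002,"rz":-0.52,"grip":0},{"x":-63,"y":82,"z":1.7,"rx":0,"ry":-0.002,"rz":-0.52,"grip":0}]'
python3 tp.py 1.0 -106 0 164;python3 - <<'E'
from h import *
T=manip.get_image('top');S=manip.get_image('side')
a=cv2.resize(T[170:250,300:370],None,fx=6,fy=6,interpolation=2);b=cv2.resize(S[180:260,250:310],None,fx=6,fy=6,interpolation=2)
cv2.imwrite('pics/p3.png',np.hstack([a,b])[:,:,::-1])
E
```

```text
clock: 13.3
eef_pos: [0.5722, 0.0399, 0.1751]
tcp_rot: [0.685, -0.18, 0.672, -0.218]
contact_force: [0.6, -0.1, 0.4]
opening: 0.005
tcp rail [-129.3   -0.3  175.1] F [0.1 0.6 0.4] appr [ 0.84 -0.   -0.54] q [ 0.31  0.55  1.57 -0.96  1.47  0.59]
row {'x': np.float64(3.3), 'y': np.float64(25.7), 'z': np.float64(0.4), 'rx': np.float64(0.0026), 'ry': np.float64(0.0017), 'rz': np.float64(-0.0007)}
```

View pics/p3.png

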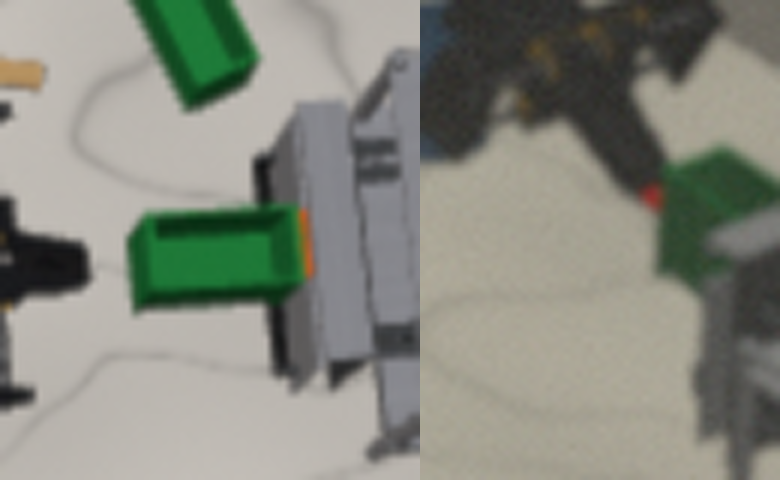

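The caddy hangs on the catch, still tilted, in line with the closed fingers (crop 85,265).

```bash
python3 -m inch '[{"x":2,"y":12,"z":0.4,"rx":0,"ry":0,"rz":0,"grip":0},{"x":3.3,"y":25,"z":0.4,"rx":0,"ry":0,"rz":0,"grip":0},{"x":3.3,"y":25.7,"z":0.4,"rx":0,"ry":0,"rz":0,"grip":0},{"x":3.3,"y":25.7,"z":0.4,"rx":0,"ry":0,"rz":0,"grip":0}]'|grep force
python3 tp.py 1.0 -98 0 162
```

```text
contact_force: [0.1, 0.9, -0.6]
tcp rail [-105.7    1.1  166.4] F [-0.9  0.1 -0.6] appr [ 0.84 -0.   -0.54] q [ 0.27  0.55  1.6  -0.98  1.43  0.6 ]
row {'x': np.float64(0.5), 'y': np.float64(8.8), 'z': np.float64(-1.0), 'rx': np.float64(0.0009), 'ry': np.float64(-0.0028), 'rz': np.float64(-0.0019)}
```

```bash
python3 -m inch '[{"x":-1,"y":2,"z":-1,"rx":0,"ry":0,"rz":0,"grip":0},{"x":-1,"y":4.5,"z":-1,"rx":0,"ry":0,"rz":0,"grip":0},{"x":-1,"y":4.5,"z":-1,"rx":0,"ry":0,"rz":0,"grip":0}]'|grep force
python3 tp.py 1.0 -98 0 162
```

```text
contact_force: [-0.1, 0.2, 0.1]
tcp rail [-1.024e+02 -1.000e-01  1.628e+02] F [-0.2 -0.1  0.1] appr [ 0.84 -0.   -0.54] q [ 0.27  0.55  1.6  -0.98  1.42  0.6 ]
row {'x': np.float64(1.7), 'y': np.float64(4.1), 'z': np.float64(0.1), 'rx': np.float64(0.0011), 'ry': np.float64(-0.0025), 'rz': np.float64(-0.0018)}
```

```bash
python3 -m inch '[{"x":0.5,"y":1,"z":0,"rx":0,"ry":0,"rz":0,"grip":0},{"x":1,"y":1.7,"z":0,"rx":0,"ry":0,"rz":0,"grip":0},{"x":1,"y":1.7,"z":0,"rx":0,"ry":0,"rz":0,"grip":0}]'|grep force
python3 tp.py 1.0 -94 0 158
```

```text
contact_force: [0.4, 0.5, -0.4]
tcp rail [-1.005e+02 -1.000e-01  1.627e+02] F [-0.5  0.4 -0.4] appr [ 0.84 -0.   -0.54] q [ 0.26  0.55  1.61 -0.98  1.41  0.6 ]
row {'x': np.float64(-0.5), 'y': np.float64(8.0), 'z': np.float64(0.1), 'rx': np.float64(0.001), 'ry': np.float64(-0.0024), 'rz': np.float64(-0.0019)}
```

```bash
python3 -m inch '[{"x":0.5,"y":1,"z":0,"rx":0,"ry":0,"rz":0,"grip":0},{"x":1,"y":1.7,"z":0,"rx":0,"ry":0,"rz":0,"grip":0},{"x":1,"y":1.7,"z":0,"rx":0,"ry":0,"rz":0,"grip":0}]'|grep force
python3 tp.py 1.0 -94 0 158
```

```text
contact_force: [-0.0, 0.4, 0.9]
tcp rail [-9.840e+01 -1.000e-01  1.627e+02] F [-0.4 -0.   0.9] appr [ 0.84 -0.   -0.54] q [ 0.26  0.55  1.61 -0.99  1.41  0.6 ]
row {'x': np.float64(-1.6), 'y': np.float64(6.2), 'z': np.float64(0.1), 'rx': np.float64(0.0011), 'ry': np.float64(-0.0025), 'rz': np.float64(-0.0018)}
```

```bash
python3 -m inch '[{"x":0,"y":1,"z":0,"rx":0,"ry":0,"rz":0,"grip":0},{"x":0,"y":1.7,"z":0,"rx":0,"ry":0,"rz":0,"grip":0},{"x":0,"y":1.7,"z":0,"rx":0,"ry":0,"rz":0,"grip":0}]'|grep force
python3 tp.py 1.0 -94 0 158
```

```text
contact_force: [-0.0, 1.9, 0.9]
tcp rail [-97.   0. 162.] F [-1.9  0.1  0.9] appr [ 0.84 -0.   -0.54] q [ 0.26  0.55  1.61 -0.99  1.41  0.6 ]
row {'x': np.float64(-1.7), 'y': np.float64(4.7), 'z': np.float64(-0.1), 'rx': np.float64(0.0007), 'ry': np.float64(-0.0027), 'rz': np.float64(-0.0018)}
```

```bash
python3 -m inch '[{"x":0,"y":1,"z":0,"rx":0,"ry":0,"rz":0,"grip":0},{"x":0,"y":1.5,"z":0,"rx":0,"ry":0,"rz":0,"grip":0},{"x":0,"y":1.5,"z":0,"rx":0,"ry":0,"rz":0,"grip":0}]'|grep force
python3 tp.py 1.0 -94 0 158
```

```text
contact_force: [-2.7, 8.1, 3.9]
tcp rail [-96.6   0.3 161.8] F [-8.3 -2.2  3.9] appr [ 0.84  0.   -0.54] q [ 0.26  0.55  1.61 -0.99  1.41  0.6 ]
row {'x': np.float64(-1.7), 'y': np.float64(4.2), 'z': np.float64(-0.3), 'rx': np.float64(-0.0004), 'ry': np.float64(-0.0033), 'rz': np.float64(-0.0022)}
```

```bash
python3 -m inch '[{"x":0.5,"y":1,"z":0,"rx":0,"ry":0,"rz":0,"grip":0},{"x":0.8,"y":1.3,"z":0,"rx":0,"ry":0,"rz":0,"grip":0},{"x":0.8,"y":1.3,"z":0,"rx":0,"ry":0,"rz":0,"grip":0}]'|grep force
python3 tp.py 1.0 -94 0 158
```

```text
contact_force: [-2.2, 9.6, 3.4]
tcp rail [-96.5   0.5 161.9] F [-9.7 -1.7  3.4] appr [ 0.84  0.   -0.54] q [ 0.26  0.55  1.61 -0.99  1.41  0.6 ]
row {'x': np.float64(-1.9), 'y': np.float64(4.2), 'z': np.float64(-0.5), 'rx': np.float64(-0.0018), 'ry': np.float64(-0.0035), 'rz': np.float64(-0.0037)}
```

```bash
python3 -m inch '[{"x":0.5,"y":1,"z":0,"rx":0,"ry":0,"rz":0,"grip":0},{"x":0.8,"y":1.5,"z":0,"rx":0,"ry":0,"rz":0,"grip":0},{"x":0.8,"y":1.5,"z":0,"rx":0,"ry":0,"rz":0,"grip":0}]'|grep force
python3 tp.py 1.0 -94 0 158
```

```text
contact_force: [-2.4, 10.5, 3.9]
tcp rail [-96.4   0.6 162. ] F [-10.7  -1.7   3.9] appr [ 0.84  0.   -0.54] q [ 0.26  0.55  1.61 -0.99  1.4   0.6 ]
row {'x': np.float64(-2.0), 'y': np.float64(4.2), 'z': np.float64(-0.6), 'rx': np.float64(-0.0034), 'ry': np.float64(-0.0036), 'rz': np.float64(-0.0054)}
```

Level push is ~11 N with no motion, so I check the caddy's actual tilt by overlaying its projected edges at 0 (red) and 0.2 rad (blue).

```bash
python3 - <<'E'
from h import *
f=np.load('rail.npy');Rr=R.from_euler('z',f[2]);o=np.array([f[0],f[1],0])+Rr.apply([-.0004,0,0])
def pts(th,L):
    return np.array([o+Rr.apply(np.array([0,0,.2])+R.from_euler('y',th).apply(np.array(p)/1e3-[.045,0,.0665])) for p in L])
box=[(-45,-23,70),(45,-23,70),(45,23,70),(-45,23,70),(-45,-23,70),(-45,-23,0),(45,-23,0)]
out=[]
for n,(u,v,w,h) in(('top',(310,190,48,55)),('side',(265,190,50,75))):
    k=8;I=np.mean([manip.get_image(n).astype(float) for _ in range(3)],0).astype(np.uint8)
    c=cv2.resize(np.ascontiguousarray(I[v:v+h,u:u+w]),None,fx=k,fy=k,interpolation=2)
    for th,col in((0,(255,0,0)),(.2,(80,80,255))):
        q=((proj(n,pts(th,box))-[u,v]+.5)*k).round().astype(np.int32);cv2.polylines(c,[q.reshape(-1,1,2)],False,col,1)
    out.append(cv2.copyMakeBorder(c,0,600-c.shape[0],0,0,cv2.BORDER_CONSTANT))
cv2.imwrite('pics/p4.png',cv2.convertScaleAbs(np.hstack(out),alpha=1.3)[:,:,::-1])
E
```

```text
(no output)
```

View pics/p4.png

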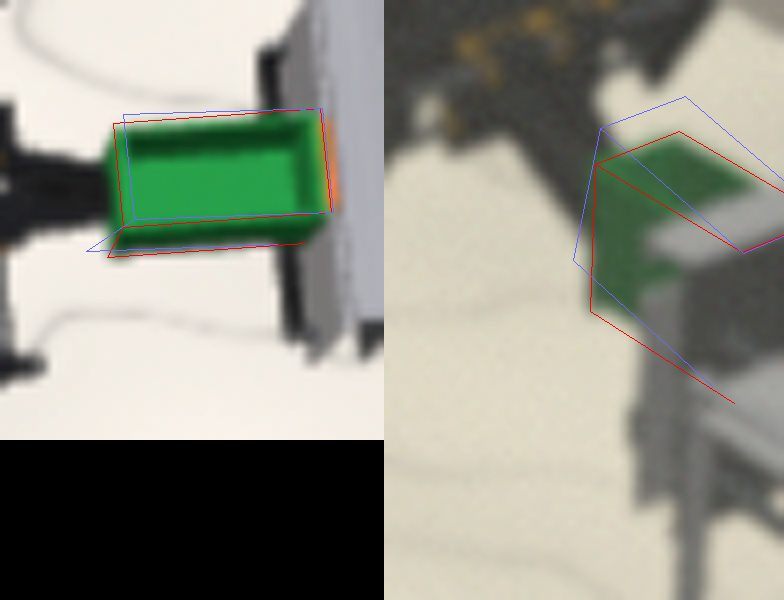

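The caddy's outline matches the upright (red) model, not the 0.2 rad one, so it is already at its hard stop. I retreat and verify.

```bash
python3 -m inch '[{"x":-0.5,"y":-3,"z":0,"rx":0,"ry":0,"rz":0,"grip":0},{"x":-1,"y":-15,"z":0,"rx":0,"ry":0,"rz":0,"grip":0},{"x":-1,"y":-50,"z":0,"rx":0,"ry":0,"rz":0,"grip":0},{"x":-1,"y":-90,"z":0,"rx":0,"ry":0,"rz":0,"grip":0},{"x":-1,"y":-120,"z":0,"rx":0,"ry":0,"rz":0,"grip":0},{"x":-1,"y":-120,"z":0,"rx":0,"ry":0,"rz":0,"grip":0},{"x":-1,"y":-120,"z":0,"rx":0,"ry":0,"rz":0,"grip":0}]'
python3 - <<'E'
from h import *
f=np.load('rail.npy');Rr=R.from_euler('z',f[2]);o=np.array([f[0],f[1],0])+Rr.apply([-.0004,0,0])
def pts(th,L):
    return np.array([o+Rr.apply(np.array([0,0,.2])+R.from_euler('y',th).apply(np.array(p)/1e3-[.045,0,.0665])) for p in L])
box=[(-45,-23,70),(45,-23,70),(45,23,70),(-45,23,70),(-45,-23,70),(-45,-23,0),(45,-23,0)]
out=[]
for n,(u,v,w,h) in(('top',(310,190,48,55)),('side',(265,190,50,75))):
    k=8;I=np.mean([manip.get_image(n).astype(float) for _ in range(3)],0).astype(np.uint8)
    c=cv2.resize(np.ascontiguousarray(I[v:v+h,u:u+w]),None,fx=k,fy=k,interpolation=2)
    for th,col in((0,(255,0,0)),(.07,(80,80,255))):
        q=((proj(n,pts(th,box))-[u,v]+.5)*k).round().astype(np.int32);cv2.polylines(c,[q.reshape(-1,1,2)],False,col,1)
    out.append(cv2.copyMakeBorder(c,0,600-c.shape[0],0,0,cv2.BORDER_CONSTANT))
cv2.imwrite('pics/p5.png',cv2.convertScaleAbs(np.hstack(out),alpha=1.3)[:,:,::-1])
# bystander shift: image difference against start, outside arm/caddy
for n in('top','side'):
    A=np.load(f'{n}avg.npy');B=np.mean([manip.get_image(n).astype(float) for _ in range(3)],0)
    m=(np.abs(A-B).max(2)>45).astype(np.uint8);_,_,st,_=cv2.connectedComponentsWithStats(m);print(n,[s.tolist() for s in st[1:] if s[4]>12])
E
```

```text
clock: 16.9
eef_pos: [0.5689, 0.1086, 0.2265]
tcp_rot: [0.682, -0.18, 0.673, -0.222]
contact_force: [-1.0, 0.3, -0.1]
opening: 0.004
top [[187, 181, 123, 239, 15706], [198, 193, 4, 6, 13], [323, 205, 27, 18, 409], [86, 314, 108, 106, 5003], [338, 357, 18, 10, 53], [357, 364, 7, 7, 20], [332, 372, 11, 7, 35], [366, 373, 5, 7, 20], [116, 376, 12, 11, 57], [362, 381, 16, 31, 291]]
side [[0, 28, 12, 17, 118], [13, 29, 65, 15, 707], [79, 32, 52, 44, 918], [133, 43, 154, 149, 6179], [0, 74, 101, 185, 4531], [62, 76, 4, 7, 15], [46, 90, 38, 82, 922], [85, 131, 9, 32, 65], [0, 132, 3, 20, 41], [0, 152, 6, 6, 18], [77, 165, 25, 31, 461], [47, 171, 19, 15, 159], [71, 192, 12, 9, 78], [73, 200, 13, 9, 85], [145, 206, 21, 18, 223], [290, 207, 21, 23, 257], [244, 210, 27, 29, 561], [152, 251, 9, 9, 59]]
```

View pics/p5.png

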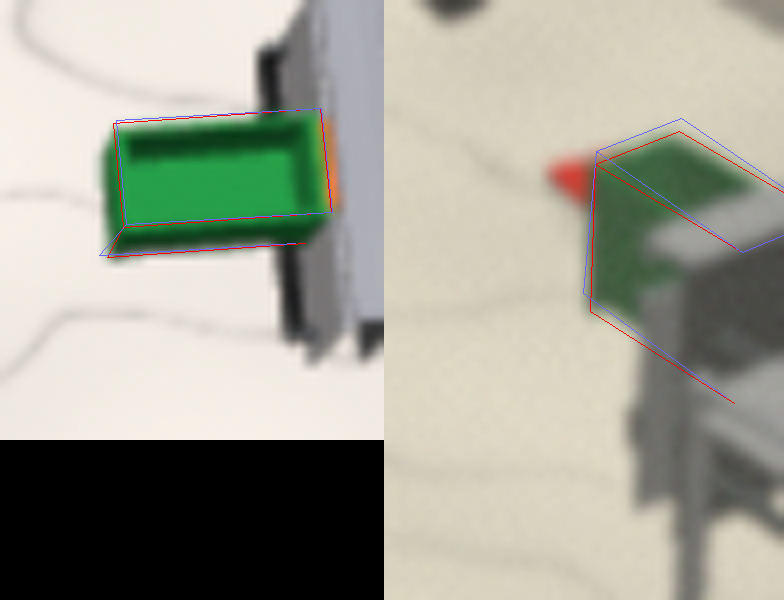

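```bash
python3 -c "
from plant import manip
print(manip.close_job())"
```

```text
the job is handed in; nothing more can be done
None
```

I hung the nearest green caddy on the rail, released it and handed the job in at about 17 s. No verdict is reported, so what follows rests on my own checks.

- **Feeling for the rail:** I touched the sheet just below the mouth; contact came within 0.5 mm of where the cameras put the face.
- **Tongue in:** it entered tilted 0.70 rad front-up, with the tip measured about 18 mm past the rail's front face and 216 mm up. It met no more than about 2 N going in.
- **Catch:** I rotated the caddy down to 0.22 rad, let go so it hung on the catch, then pushed its lower front with closed fingers.
- **Final look:** with the fingers withdrawn, both views match the upright seated outline. The front edge looks about 1 pixel (3 mm) further out in the top view, which is well inside the 34–56 mm limit.

Some things were not as clear as I would like:

- **Snap not seen:** the snap happened between readings. Two more pushes of 10–11 N then moved nothing. I take the caddy as locked because it stood firm against those and stayed upright after I withdrew. The largest force I read was about 11 N, but readings come only at the end of each move.
- **Bystanders:** comparing before and after pictures, the changes I can place are the arm, the caddy and the spot it came from, though I did not trace every small blob in the side view. The arm was in front of part of the mug, so I could not confirm the mug as clearly as the rest.
- **Drawer:** I did not check it separately, beyond that picture comparison.

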